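# Open the sandwich toaster to its stop

## Task

Open up the sandwich toaster on the counter ready for loading: turn its catch fully aside, then raise the lid by its bar handle and ease it right back until it is firmly up against its rubber back stop, hold it there for a moment, and leave it standing open against the stop. The stop gives only a little, so press it gently: do not fling the lid or force the stop, and leave the mug, the soap bottle and the jar where they are.

Things in the scene. Friction and masses are not known exactly. Their poses are not given: they have to be found in the camera images.
- toaster: Sandwich toaster fixed to the counter, dark base 150 x 220 x 55 mm (x, y, z) with a steel lid 150 x 220 x 40 mm on it (lid top 95 mm above the counter). Origin: centre of the base's underside, on the counter; z up; own -x points to its front (handle side), own +x to the hinge side. It faces roughly to the robot's right (own x near world +y), yaw and place vary.
- hinge (a point): Point on the hinge axis at its middle: own (75, 0, 55) mm of the toaster. The axis runs along the toaster's own y.
- lid (a joint): Lid angle, rad: 0 shut, grows as the lid's front rises and swings back over the hinge. The hinge is stiff, the lid (about 0.5 kg) stays wherever it is left; it takes about 3 to 6 N at the handle. The stop is met somewhere between 1.5 and 2.0 rad, set differently each time and not given: feel for it.
- handle (a point): Middle of the lid's handle: a grey round bar 14 mm thick, 96 mm long, parallel to the hinge, on two end arms, with a 41 mm gap between bar and lid front. Lid shut: at own (-123, 0, 75) mm of the toaster, 198 mm along the lid from the hinge axis and 20 mm above it; it turns with the lid. A downward gripper can pinch it across all the way, the bar turning between the pads.
- catch (a joint): Angle of the steel turn-catch at the lid's front corner (own +y side), rad: 0 locked (its head lies over the lid's edge and blocks it), grows clockwise seen from above to 1.57, its end stop, head fully clear (it frees the lid from about 1.2). Stiff, about 2 N at the peg; stays where it is left.
- catch_pivot (a point): Vertical axis of the catch: own (-92, 90, 101) mm of the toaster.
- peg (a point): Upright grey finger peg on the catch's tail, 12 mm thick, its free part from 104 to 135 mm above the counter, 40 mm from the catch's axis; this point is 121 mm above the counter. Locked it points to the toaster's front (own -x); turned aside to its own +y.
- buffer (a joint): How far the lid has pushed in the back stop, rad about the hinge: 0 untouched. The stop: a sprung level grey rubber bar 14 mm thick on two steel arms behind the lid, 84 mm from the hinge axis; the lid's top face meets it. 40 N m per rad: 0.02 adds about 5 N at the handle, 0.06 about 13 N. 0.02 to 0.045 is a firm seat, over 0.06 overstrains it. Once let go, hinge friction keeps the lid against it.
- mug: Bystander: white ceramic mug, 80 mm across, 95 mm tall, origin at the centre of its underside.
- soap: Bystander: clear plastic soap bottle, 60 mm across, 170 mm tall, origin at the centre of its underside.
- jar: Bystander: amber glass jar with a steel cap, 72 mm across, 100 mm tall, origin at the centre of its underside.

How it is judged:
On the way, in this order (a step that is already met when the one before it is completed fails the run):
1. the catch is turned aside (past 1.3 rad) while the lid is still down (value of joint catch above 1.3 rad and value of joint lid below 0.1 rad), for 0.2 s.
2. the lid is open and held firmly against its back stop (stop pushed in by more than 0.012 rad) (value of joint lid above 1.4 rad and value of joint buffer above 0.012 rad), for 0.3 s.
At the end, for the whole second after the job is handed in: The catch is turned aside (past 1.3 rad) and the lid stands open, past 1.4 rad, at rest and still against its back stop (stop pushed in by more than 0.004 rad) (value of joint catch above 1.3 rad and value of joint lid above 1.4 rad and value of joint buffer above 0.004 rad and velocity of joint lid between -0.05 and 0.05 rad/s); the robot touches nothing.
It fails at once if the back stop is overstrained (pushed in by more than 0.06 rad) (value of joint buffer above 0.06 rad).
It fails at once if the lid is flung (faster than 2.5 rad/s) (velocity of joint lid above 2.5 rad/s).
It fails at once if the mug, the soap bottle or the jar is moved by more than 20 mm (distance of any of mug, soap, jar from where it was at the start of the episode above 0.02 m).
It also fails if it takes over 72 s, if anything falls off the work surface, if the arm or the gripper's body presses on something with over 40 N, if the wrist force passes 120 N, or if a joint passes its speed limit or range.

## Robot

A 7-joint arm with a two-finger parallel gripper is mounted at the origin on the work surface. World frame = base frame: x ahead of the robot, y to its left, z up, the work surface at z = 0. Lengths are in m, angles in rad, forces in N, time in s.
With the tool pointing down it reaches from about 0.4 to 0.875 m from the base axis. Payload 4.4 kg.
Tool frame: the origin (TCP) lies midway between the tips of the shut fingers; the grasp point (between the pads) lies 19 mm behind it; z points along the fingers, y is the line along which they close (so a half turn about z gives the same grasp; the last joint's range is limited). The gripper opens to 85 mm and grips with 20 to 120 N. Pads are 22 mm wide; open, the fingers measure 114 mm over their backs; the gripper's body (76 mm by 85 mm) begins 54 mm behind the grasp point. The pads swing forward as they close: fully open they stand 13 mm farther back than shut.
Start: joints at [1.153, 0.628, 0.038, 1.517, -0.027, 0.996, -0.02], TCP at [0.224, -0.61, 0.231] pointing down, gripper open.
Joint ranges: [-3.06, 3.06], [-0.37, 2.12], [-1.25, 1.32], [0.18, 2.47], [-1.1, 4.24], [0.23, 1.98], [-2.94, 2.94]. Speed limits (rad/s): [2.57, 2.57, 3.14, 3.14, 3.14, 3.14, 3.14].

## Interface

Orientations are given as a 3x3 rotation matrix whose columns are the frame's x, y, z axes.
In Python, from plant import env gives the robot as it stands.
- The arm moves only by the tool apply_moves, never from a script. Its argument "deltas" is a list of rows, each an object with "xyz": the shift along the tool's x, y, z in cm, a list of three; "turn": the turn, a rotation vector about the tool's x, y, z in degrees, a list of three. In form: [{"xyz": [dx, dy, dz], "turn": [rx, ry, rz]}, ...]. A call has 1 to 12 rows; each row shifts and turns the commanded pose from where the row before left it, along the tool's axes as they then stand; what a row does not reach is not made up. A row lasts 1/8 s, in which the tool goes at most 62.5 mm and 10.7 degrees, less where a joint would pass 70% of its speed; a pose out of reach is approached as far as the arm can. A call is refused whole if a number of a shift passes 6.25 or a number of a turn 10.7, either way. A call with a gripper value outside its range is refused whole. "claw" is the finger opening in cm, from 0 to 8.54, set as the call begins (left out, the last holds). The fingers move at their own pace and stop on an object; "force" is the grip in N (left out, the last holds). Time passes only in rows, so rows that do not move let the fingers close. It gives the time, the measured TCP pose, the force, the opening and the grip force at its end, in the units of the state.
- env.get_obs(): the state, without advancing time (a new reading comes with each control period).
- env.camera(name): name is "scene" or "top" or "wrist"; returns a dict with "image" (400x640x3 uint8, red, green, blue), "mtx" (3x3 intrinsics, pixels), "R" (3x3) and "t" (3): a world point X has camera coordinates R X + t. Camera axes: x right, y down, z forward; pixel columns grow to the right and rows downward; lengths in m; the calibration is good to about 2 mm. A picture is of the moment at which its call begins. There is no depth.
- env.finish_job(): hands the job in; it is judged then, once.
The state is a dict: "time": time; "joints": joint angles; "qvel": joint speeds; "effort": joint torques, N m; "eef_pos": TCP position; "eef_rot": TCP orientation; "ft_force": force on the tool from outside, world axes, zero at the start; "ft_torque": the same for the moment, N m; "opening": opening from 0.0 (shut) to 1.0 (fully open); "gripper_force": force on a finger pad.
Only numpy, scipy, OpenCV 4.12 (cv2) and the standard library are available. Lean on these libraries where they do the work, as an engineer would, in place of code of your own. Each camera call takes 0.05 s, during which the arm holds its last target. There are 200 camera calls.

## Working session

There is one attempt and no reset: what is moved stays moved. The work goes in short steps, Python scripts to look and compute and a tool call to move; the robot and the scene stay as the last step left them, time stands still between calls to the robot, and variables do not carry over. Pictures are saved under pics/ and viewed, at most 10 in all, crops included, and the job is handed in when it is done.

Besides the shell and the picture viewer there is one more tool, called after "Call:" as name(argument=value, ...) on one line, values as JSON. apply_moves: Moves the arm, as the interface text tells. Its arguments: {"type":"object","properties":{"deltas":{"type":"array"},"claw":{"type":"number"},"force":{"type":"number"}},"required":["deltas"]}

```bash
mkdir -p pics; python3 - <<'E'
from plant import env
import cv2,numpy as np,pickle
d={}
for n in("scene","top"):
    c=env.camera(n);d[n]=c;cv2.imwrite(f"pics/{n}0.png",c["image"][:,:,::-1])
    print(n,c["mtx"].round(1).tolist(),(-c["R"].T@c["t"]).round(3),c["R"].round(3).tolist())
pickle.dump(d,open("c0.pkl","wb"))
o=env.get_obs();print(o["eef_pos"],o["eef_rot"].round(3) if hasattr(o["eef_rot"],'round') else o["eef_rot"],o["time"])
E
```

```text
scene [[399.8, 0.0, 320.1], [0.0, 399.8, 206.4], [0.0, 0.0, 1.0]] [ 1.386 -0.518  0.852] [[0.533, 0.846, 0.019], [0.533, -0.318, -0.784], [-0.657, 0.429, -0.62]]
top [[386.4, 0.0, 310.9], [0.0, 386.4, 187.5], [0.0, 0.0, 1.0]] [0.464 0.013 1.313] [[0.016, -1.0, 0.011], [-0.996, -0.017, -0.088], [0.088, -0.009, -0.996]]
[ 0.22385291 -0.60965422  0.23049114] [[ 0.939  0.345 -0.001]
 [ 0.345 -0.939  0.002]
 [ 0.    -0.002 -1.   ]] 0.1
```

View pics/top0.png

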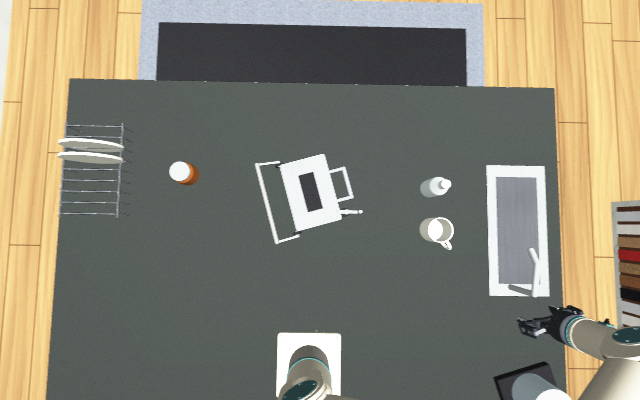

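View pics/scene0.png

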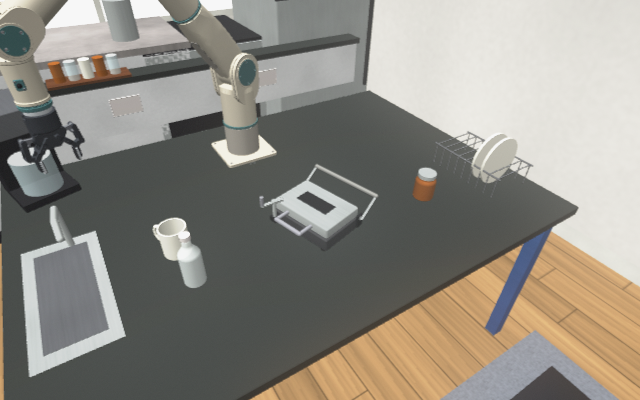

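Top view: lid about (280-341, 154-230), handle bar about (345-353, 168-197), peg near (361,211), mug (436,230), soap (436,187), stop bar at left (258-277, 165-242). Next I fit the pose.

```bash
cat > h.py <<'E'
import numpy as np,cv2,pickle
from scipy.optimize import least_squares
def proj(c,X):
    X=np.atleast_2d(X);p=(c["R"]@X.T).T+c["t"];p=(c["mtx"]@p.T).T;return p[:,:2]/p[:,2:]
def ray(c,uv,z):
    C=-c["R"].T@c["t"];d=c["R"].T@np.linalg.solve(c["mtx"],[*uv,1]);return C+d*(z-C[2])/d[2]
E
python3 - <<'E'
from h import *
d=pickle.load(open("c0.pkl","rb"))
t=d["top"]["image"][140:250,245:375,::-1];s=d["scene"]["image"][155:245,250:385,::-1]
cv2.imwrite("pics/c1.png",np.vstack([cv2.resize(t[:,:],None,fx=5,fy=5,interpolation=cv2.INTER_CUBIC)]))
cv2.imwrite("pics/c2.png",cv2.resize(s,None,fx=5,fy=5,interpolation=cv2.INTER_CUBIC))
E
```

```text
(no output)
```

View pics/c1.png

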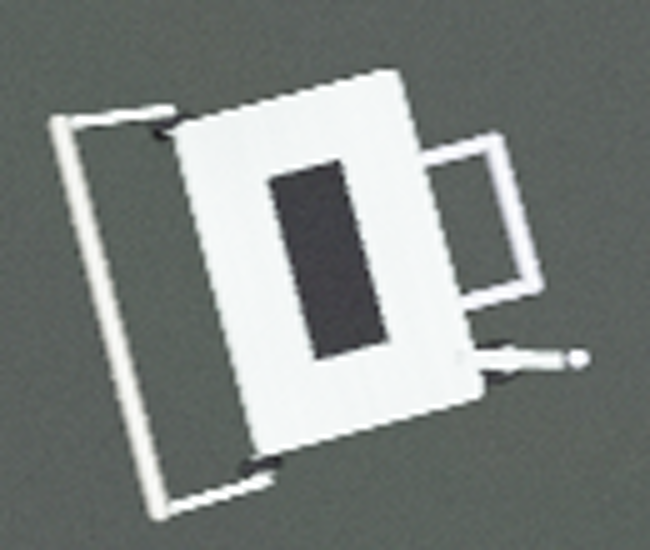

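View pics/c2.png

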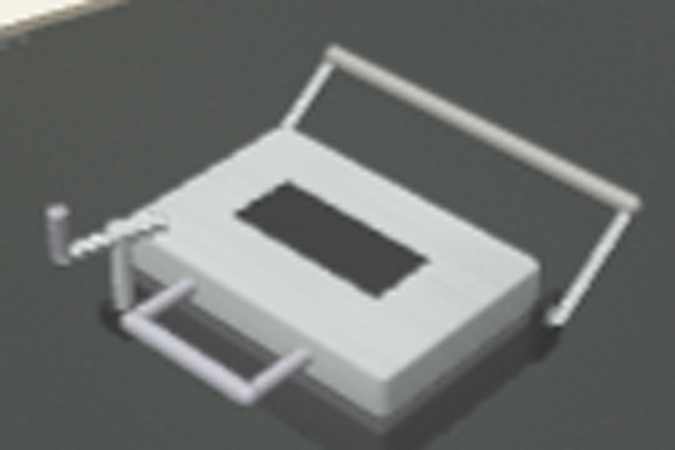

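Crops show lid corners, handle ends, peg and stop-bar ends clearly (top crop: peg top (577,358), bar (492,143)-(535,287), stop (60,122)-(157,515); scene crop: stop (333,52)-(633,203), peg top (57,210)).

```bash
python3 - <<'E'
from h import *
d=pickle.load(open("c0.pkl","rb"))
off={"top":(245,140),"scene":(250,155)}
L=95
P=[("top",(172,127),(75,-110,L)),("top",(397,70),(-75,-110,L)),("top",(487,397),(-75,110,L)),("top",(257,457),(75,110,L)),
("scene",(285,128),(75,110,L)),("scene",(540,265),(75,-110,L)),("scene",(387,383),(-75,-110,L)),("scene",(133,240),(-75,110,L)),
("top",(494,143),(-123,-48,75)),("top",(535,287),(-123,48,75)),("scene",(130,320),(-123,48,75)),("scene",(250,397),(-123,-48,75)),
("top",(60,122),("b",-1)),("top",(157,515),("b",1)),("scene",(333,52),("b",1)),("scene",(633,203),("b",-1)),
("top",(577,358),("p",135)),("scene",(57,208),("p",135)),("scene",(63,258),("p",104))]
def res(q,full=False):
    x,y,yaw,phi,hw,ca=q;c,s=np.cos(yaw),np.sin(yaw);r=[]
    for cam,uv,X in P:
        if X[0]=="b": X=(75-84*np.cos(phi),X[1]*hw*1000,55+84*np.sin(phi))
        elif X[0]=="p": X=(-92-40*np.cos(ca),90+40*np.sin(ca),X[1])
        X=np.array(X)/1000
        W=np.array([x+c*X[0]-s*X[1],y+s*X[0]+c*X[1],X[2]])
        o=off[cam];u=(np.array(uv)+.5)/5-.5+o
        r.append(proj(d[cam],W)[0]-u)
    return np.array(r).ravel()
f=least_squares(res,[.5,0,1.57,2.3,.11,0],loss="soft_l1")
print(f.x.round(4),"stop",f.x[3]-np.arcsin(47/84));print(res(f.x).reshape(-1,2).round(1).tolist())
x,y,yaw=f.x[:3];c,s=np.cos(yaw),np.sin(yaw)
for n,X in dict(hinge=(75,0,55),handle=(-123,0,75),pivot=(-92,90,101),peg0=(-132,90,121),peg1=(-92,130,121)).items():
    X=np.array(X)/1000;print(n,[round(v,4) for v in(x+c*X[0]-s*X[1],y+s*X[0]+c*X[1],X[2])])
t=d["top"]
print("mug",ray(t,(436,230),.095),"soap",ray(t,(445,183),.17),ray(t,(430,188),.03))
E
```

```text
[0.5594 0.0041 1.846  2.4695 0.1265 0.2431] stop 1.8756729538104118
[[-0.5, -0.8], [0.0, -1.3], [0.2, 0.1], [-0.0, 0.5], [-0.1, -1.9], [1.0, -1.2], [-0.7, -1.0], [-2.8, -4.6], [-0.4, -0.2], [-0.7, -0.4], [0.4, 0.3], [-0.7, -0.3], [0.0, -0.2], [0.7, -0.3], [-0.0, 0.7], [-0.1, 0.8], [0.1, -0.2], [0.1, 0.7], [-0.3, -1.0]]
hinge [np.float64(0.5391), np.float64(0.0763), np.float64(0.055)]
handle [np.float64(0.5929), np.float64(-0.1142), np.float64(0.075)]
pivot [np.float64(0.4978), np.float64(-0.1089), np.float64(0.101)]
peg0 [np.float64(0.5087), np.float64(-0.1474), np.float64(0.121)]
peg1 [np.float64(0.4593), np.float64(-0.1197), np.float64(0.121)]
mug [ 0.44459993 -0.39360898  0.095     ] soap [ 0.5857176  -0.39731463  0.17      ] [ 0.58291941 -0.39696124  0.03      ]
```

Call:
apply_moves(deltas=[{"xyz": [0,0,0],"turn": [0,0,-10.7]},{"xyz": [0,0,0],"turn": [0,0,-10.7]},{"xyz": [0,0,0],"turn": [0,0,-10.7]},{"xyz": [5.9,-0.7,0],"turn": [0,0,0]},{"xyz": [5.9,-0.7,0],"turn": [0,0,0]},{"xyz": [5.9,-0.7,0],"turn": [0,0,0]},{"xyz": [5.9,-0.7,0],"turn": [0,0,0]},{"xyz": [5.9,-0.7,0],"turn": [0,0,0]},{"xyz": [5.9,-0.7,0],"turn": [0,0,0]},{"xyz": [5.9,-0.7,0],"turn": [0,0,0]},{"xyz": [5.9,-0.7,0],"turn": [0,0,0]},{"xyz": [5.9,-0.7,0],"turn": [0,0,0]}], claw=4, force=25)

```text
time: 1.6
eef_pos: [0.4998, -0.1501, 0.2312]
eef_rot: [[0.612, 0.791, -0.0], [0.791, -0.612, -0.0], [-0.0, -0.0, -1.0]]
ft_force: [0.7, 0.4, 0.1]
opening: 0.469
gripper_force: 0.0
```

```bash
cat > w.py <<'E'
import sys,numpy as np
from plant import env
o=env.get_obs();R=np.array(o["eef_rot"]);p=np.array(o["eef_pos"])
g=np.array([float(a) for a in sys.argv[1:4]])
print("pos",p.round(4),"F",np.round(o["ft_force"],1),"t",o["time"],"open",o["opening"],"yang",np.degrees(np.arctan2(R[1,1],R[0,1])).round(1),"z",R[:,2].round(3))
print("tool cm",(R.T@(g-p)*100).round(2))
E
python3 w.py .4992 -.1488 .107
```

```text
pos [ 0.4998 -0.1501  0.2312] F [0.7 0.4 0.1] t 1.6 open 0.46883327340155073 yang -37.8 z [-0. -0. -1.]
tool cm [ 0.07 -0.13 12.42]
```

Call:
apply_moves(deltas=[{"xyz": [0.1,-0.1,4],"turn": [0,0,0]},{"xyz": [0,0,4],"turn": [0,0,0]},{"xyz": [0,0,2.4],"turn": [0,0,0]},{"xyz": [0,0,2],"turn": [0,0,0]},{"xyz": [0,0,0],"turn": [0,0,0]}])

```text
time: 2.22
eef_pos: [0.4977, -0.15, 0.1059]
eef_rot: [[0.612, 0.791, -0.004], [0.791, -0.612, 0.001], [-0.002, -0.004, -1.0]]
ft_force: [0.4, 0.4, 0.0]
opening: 0.465
gripper_force: 0.0
```

Call:
apply_moves(deltas=[{"xyz": [0,0,0],"turn": [0,0,0]},{"xyz": [0,0,0],"turn": [0,0,0]},{"xyz": [0,0,0],"turn": [0,0,0]},{"xyz": [0,0,0],"turn": [0,0,0]},{"xyz": [0,0,0],"turn": [0,0,0]}], claw=0.4)

```text
time: 2.85
eef_pos: [0.4994, -0.1501, 0.108]
eef_rot: [[0.612, 0.791, 0.001], [0.791, -0.612, 0.0], [0.001, 0.001, -1.0]]
ft_force: [-1.4, 2.5, 6.2]
opening: 0.128
gripper_force: 25.6
```

```bash
python3 w.py .4992 -.1488 .107
python3 - <<'E'
from h import *
from plant import env
o=env.get_obs();R=np.array(o["eef_rot"])
ox=np.array([np.cos(1.846),np.sin(1.846),0]);oy=np.array([-ox[1],ox[0],0])
A=np.linspace(.243,1.57+.04,8)
P=[40*(-np.cos(a)*ox+np.sin(a)*oy) for a in A]
print((np.diff([R.T@p/10 for p in P],axis=0)).round(2).tolist())
c=env.camera("scene")["image"];cv2.imwrite("pics/s2.png",cv2.resize(c[120:260,210:400,::-1],None,fx=4,fy=4))
E
```

```text
pos [ 0.4994 -0.1501  0.108 ] F [-1.4  2.5  6.2] t 2.85 open 0.1280936872276275 yang -37.7 z [ 0.001  0.    -1.   ]
tool cm [ 0.09 -0.1   0.1 ]
[[-0.44, -0.65, -0.0], [-0.3, -0.72, -0.0], [-0.16, -0.76, -0.0], [-0.01, -0.78, -0.0], [0.15, -0.77, -0.0], [0.29, -0.72, -0.0], [0.43, -0.65, -0.0]]
```

View pics/s2.png

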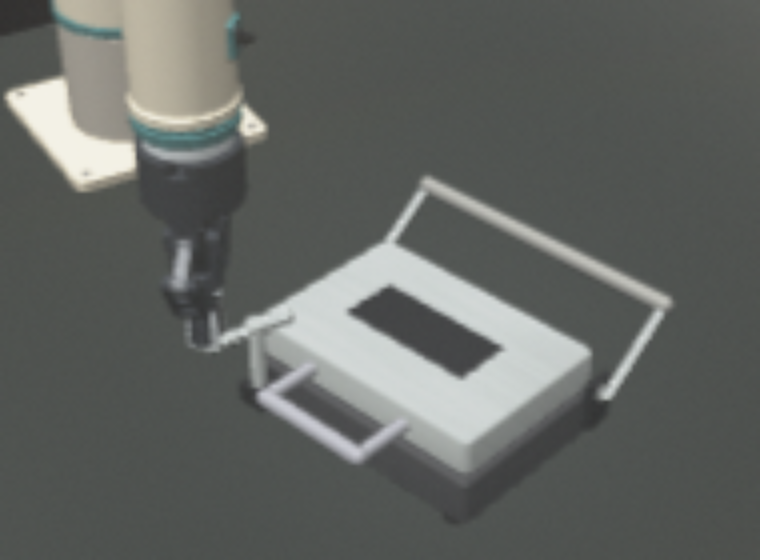

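The peg (crop (203,330)) is pinched between the fingers (opening about 11 mm). Now turning the catch.

Call:
apply_moves(deltas=[{"xyz": [-0.44,-0.65,-0.1],"turn": [0,0,0]},{"xyz": [-0.3,-0.72,0],"turn": [0,0,0]},{"xyz": [-0.16,-0.76,0],"turn": [0,0,0]},{"xyz": [0,-0.78,0],"turn": [0,0,0]},{"xyz": [0.15,-0.77,0],"turn": [0,0,0]},{"xyz": [0.29,-0.72,0],"turn": [0,0,0]},{"xyz": [0.43,-0.65,0],"turn": [0,0,0]},{"xyz": [0,0,0],"turn": [0,0,0]},{"xyz": [0,0,0],"turn": [0,0,0]},{"xyz": [0,0,0],"turn": [0,0,0]}])

```text
time: 4.15
eef_pos: [0.4583, -0.1219, 0.1085]
eef_rot: [[0.614, 0.789, -0.001], [0.789, -0.614, -0.002], [-0.002, 0.001, -1.0]]
ft_force: [-1.1, -5.5, 1.9]
opening: 0.129
gripper_force: 25.4
```

```bash
python3 w.py .4593 -.1197 .108
```

```text
pos [ 0.4583 -0.1219  0.1085] F [-1.1 -5.5  1.9] t 4.15 open 0.12931433686115992 yang -37.9 z [-0.001 -0.002 -1.   ]
tool cm [ 0.24 -0.05  0.05]
```

Call:
apply_moves(deltas=[{"xyz": [0.1,-0.1,0],"turn": [0,0,0]},{"xyz": [0.1,-0.1,0],"turn": [0,0,0]},{"xyz": [0,0,0],"turn": [0,0,0]},{"xyz": [0,0,0],"turn": [0,0,0]}])

```text
time: 4.65
eef_pos: [0.4582, -0.1217, 0.1085]
eef_rot: [[0.616, 0.788, 0.0], [0.788, -0.616, -0.005], [-0.004, 0.003, -1.0]]
ft_force: [-0.5, -11.3, 0.9]
opening: 0.131
gripper_force: 25.2
```

Call:
apply_moves(deltas=[{"xyz": [0,0,0],"turn": [0,0,0]},{"xyz": [0,0,0],"turn": [0,0,0]},{"xyz": [0,0,0],"turn": [0,0,0]},{"xyz": [0,0,0],"turn": [0,0,0]},{"xyz": [0,0,-3],"turn": [0,0,0]},{"xyz": [0,0,-4],"turn": [0,0,0]},{"xyz": [0,0,0],"turn": [0,0,9.1]},{"xyz": [0,0,0],"turn": [0,0,9.1]},{"xyz": [0,0,0],"turn": [0,0,9.1]},{"xyz": [0,0,0],"turn": [0,0,9.1]},{"xyz": [0,0,0],"turn": [0,0,0]}], claw=4)

```text
time: 6.02
eef_pos: [0.4585, -0.1166, 0.1783]
eef_rot: [[0.961, 0.275, -0.0], [0.275, -0.961, -0.0], [-0.0, 0.0, -1.0]]
ft_force: [0.7, -0.8, -0.1]
opening: 0.466
gripper_force: 0.0
```

```bash
python3 w.py .5929 -.1142 .055
python3 - <<'E'
from h import *
from plant import env
c=env.camera("top")
cv2.imwrite("pics/t3.png",cv2.resize(c["image"][130:260,240:400,::-1],None,fx=4,fy=4))
E
```

```text
pos [ 0.4585 -0.1166  0.1783] F [ 0.7 -0.8 -0.1] t 6.025 open 0.46635241516897774 yang -74.0 z [-0. -0. -1.]
tool cm [12.98  3.47 12.33]
```

View pics/t3.png

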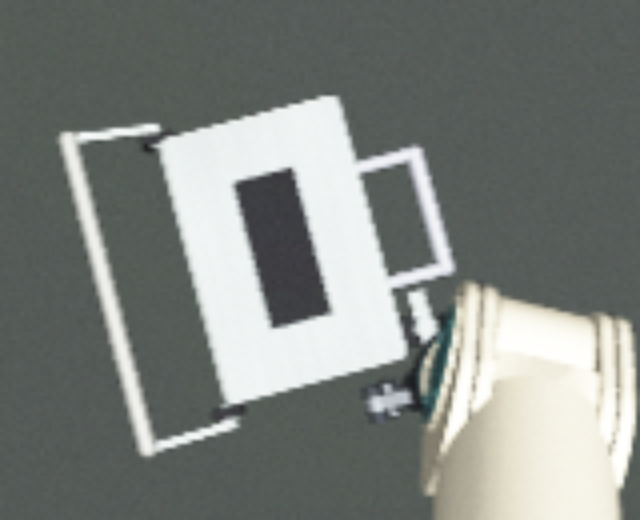

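The catch head now points along the lid front, at crop (417,300), clear of the lid; the end stop was felt at 11 N. Moving to the handle.

Call:
apply_moves(deltas=[{"xyz": [4.4,1.2,0],"turn": [0,0,0]},{"xyz": [4.3,1.2,0],"turn": [0,0,0]},{"xyz": [4.3,1.1,0],"turn": [0,0,0]},{"xyz": [0,0,4],"turn": [0,0,0]},{"xyz": [0,0,4],"turn": [0,0,0]},{"xyz": [0,0,2.4],"turn": [0,0,0]},{"xyz": [0,0,2],"turn": [0,0,0]},{"xyz": [0,0,0],"turn": [0,0,0]}])

```text
time: 7.08
eef_pos: [0.5918, -0.1146, 0.0527]
eef_rot: [[0.961, 0.275, -0.004], [0.275, -0.961, 0.001], [-0.003, -0.002, -1.0]]
ft_force: [-0.5, 0.5, -0.4]
opening: 0.468
gripper_force: 0.0
```

Call:
apply_moves(deltas=[{"xyz": [0,0,0],"turn": [0,0,0]},{"xyz": [0,0,0],"turn": [0,0,0]},{"xyz": [0,0,0],"turn": [0,0,0]},{"xyz": [0,0,0],"turn": [0,0,0]},{"xyz": [0,0,0],"turn": [0,0,0]}], claw=0.5, force=40)

```text
time: 7.7
eef_pos: [0.5936, -0.1139, 0.0553]
eef_rot: [[0.962, 0.274, 0.001], [0.274, -0.962, 0.001], [0.001, -0.001, -1.0]]
ft_force: [-2.1, 3.9, 7.5]
opening: 0.146
gripper_force: 39.4
```

```bash
python3 w.py .5929 -.1142 .055
python3 - <<'E'
import numpy as np
A=np.r_[0,.03,np.arange(.1,1.75,.1),np.arange(1.74,2.05,.03)]
p=19.9*np.c_[np.cos(A+.1007),-np.sin(A+.1007)]
for a,r in zip(A[1:],np.diff(p,axis=0)):print(a.round(2),r.round(2))
E
```

```text
pos [ 0.5936 -0.1139  0.0553] F [-2.1  3.9  7.5] t 7.7 open 0.14639170768913787 yang -74.1 z [ 0.001  0.001 -1.   ]
tool cm [-0.07  0.01  0.03]
0.03 [-0.07 -0.59]
0.1 [-0.23 -1.37]
0.2 [-0.49 -1.93]
0.3 [-0.68 -1.87]
0.4 [-0.87 -1.79]
0.5 [-1.04 -1.7 ]
0.6 [-1.2  -1.58]
0.7 [-1.36 -1.45]
0.8 [-1.5  -1.31]
0.9 [-1.62 -1.16]
1.0 [-1.73 -0.99]
1.1 [-1.82 -0.81]
1.2 [-1.89 -0.63]
1.3 [-1.94 -0.43]
1.4 [-1.97 -0.24]
1.5 [-1.99 -0.04]
1.6 [-1.98  0.16]
1.7 [-1.96  0.36]
1.74 [-0.77  0.2 ]
1.77 [-0.57  0.17]
1.8 [-0.57  0.18]
1.83 [-0.56  0.2 ]
1.86 [-0.56  0.22]
1.89 [-0.55  0.24]
1.92 [-0.54  0.25]
1.95 [-0.53  0.27]
1.98 [-0.53  0.28]
2.01 [-0.52  0.3 ]
2.04 [-0.51  0.31]
```

Bar is gripped (about 13 mm). Lifting to 0.8 rad.

Call:
apply_moves(deltas=[{"xyz": [0,-0.07,-0.59],"turn": [0,0,0]},{"xyz": [0,-0.23,-1.37],"turn": [0,0,0]},{"xyz": [0,-0.49,-1.93],"turn": [0,0,0]},{"xyz": [0,-0.68,-1.87],"turn": [0,0,0]},{"xyz": [0,-0.87,-1.79],"turn": [0,0,0]},{"xyz": [0,-1.04,-1.7],"turn": [0,0,0]},{"xyz": [0,-1.2,-1.58],"turn": [0,0,0]},{"xyz": [0,-1.36,-1.45],"turn": [0,0,0]},{"xyz": [0,-1.5,-1.31],"turn": [0,0,0]},{"xyz": [0,0,0],"turn": [0,0,0]}])

```text
time: 8.95
eef_pos: [0.574, -0.0455, 0.1936]
eef_rot: [[0.962, 0.273, 0.005], [0.273, -0.962, -0.004], [0.004, 0.005, -1.0]]
ft_force: [2.4, -4.5, 5.5]
opening: 0.147
gripper_force: 39.8
```

```bash
cat > l.py <<'E'
import numpy as np
from plant import env
o=env.get_obs();R=np.array(o["eef_rot"]);p=np.array(o["eef_pos"])-.019*R[:,2]
ox=np.array([np.cos(1.846),np.sin(1.846),0]);v=p-[.5391,.0763,.055]
a,b=v@ox,v[2];F=np.array(o["ft_force"]);n=np.hypot(a,b);ang=np.arctan2(b,-a)
t=ox*np.sin(ang)+np.array([0,0,np.cos(ang)])
print("lid",(ang-.1007).round(4),"r",n.round(4),"lat",(v@[-ox[1],ox[0],0]).round(4),"F",F.round(1),"Ftan",(F@t).round(2),"open",round(o["opening"],3),"t",o["time"],"tilt",R[:,2].round(3))
E
python3 l.py
```

```text
lid 0.7933 r 0.2022 lat -0.0004 F [ 2.4 -4.5  5.5] Ftan -0.47 open 0.147 t 8.95 tilt [ 0.005 -0.004 -1.   ]
```

Call:
apply_moves(deltas=[{"xyz": [0,-1.62,-1.16],"turn": [0,0,0]},{"xyz": [0,-1.73,-0.99],"turn": [0,0,0]},{"xyz": [0,-1.82,-0.81],"turn": [0,0,0]},{"xyz": [0,-1.89,-0.63],"turn": [0,0,0]},{"xyz": [0,-1.94,-0.43],"turn": [0,0,0]},{"xyz": [0,-1.97,-0.24],"turn": [0,0,0]},{"xyz": [0,-1,0],"turn": [0,0,0]},{"xyz": [0,0,0],"turn": [0,0,0]}])

```text
time: 9.95
eef_pos: [0.5411, 0.0706, 0.2378]
eef_rot: [[0.962, 0.272, 0.005], [0.272, -0.962, -0.001], [0.005, 0.002, -1.0]]
ft_force: [-3.9, -2.0, 24.3]
opening: 0.145
gripper_force: 44.6
```

```bash
python3 l.py
```

```text
lid 1.4406 r 0.2019 lat -0.0003 F [-3.9 -2.  24.3] Ftan -0.11 open 0.145 t 9.95 tilt [ 0.005 -0.001 -1.   ]
```

Call:
apply_moves(deltas=[{"xyz": [0,0,-0.2],"turn": [0,0,0]},{"xyz": [0,0,0],"turn": [0,0,0]}])

```text
time: 10.2
eef_pos: [0.541, 0.0706, 0.2379]
eef_rot: [[0.962, 0.272, 0.004], [0.272, -0.962, -0.001], [0.003, 0.002, -1.0]]
ft_force: [-0.1, -1.8, 12.9]
opening: 0.145
gripper_force: 43.4
```

```bash
python3 l.py
```

```text
lid 1.4406 r 0.202 lat -0.0002 F [-0.1 -1.8 12.9] Ftan -1.33 open 0.145 t 10.2 tilt [ 0.004 -0.001 -1.   ]
```

Call:
apply_moves(deltas=[{"xyz": [0,-1.0,-0.2],"turn": [0,0,0]},{"xyz": [0,-1.0,0.05],"turn": [0,0,0]},{"xyz": [0,-1.0,0.1],"turn": [0,0,0]},{"xyz": [0,-1.0,0.15],"turn": [0,0,0]},{"xyz": [0,-1.0,0.2],"turn": [0,0,0]},{"xyz": [0,-0.6,0.16],"turn": [0,0,0]},{"xyz": [0,0,0],"turn": [0,0,0]}])

```text
time: 11.08
eef_pos: [0.5248, 0.127, 0.2303]
eef_rot: [[0.962, 0.274, 0.0], [0.274, -0.962, 0.001], [0.001, -0.001, -1.0]]
ft_force: [2.6, 1.6, 3.0]
opening: 0.144
gripper_force: 43.2
```

```bash
python3 l.py
```

```text
lid 1.7349 r 0.2013 lat 0.0 F [2.6 1.6 3. ] Ftan 0.07 open 0.144 t 11.075 tilt [ 0.     0.001 -1.   ]
```

Call:
apply_moves(deltas=[{"xyz": [0,-0.6,0.17],"turn": [0,0,0]},{"xyz": [0,-0.6,0.18],"turn": [0,0,0]},{"xyz": [0,-0.3,0.1],"turn": [0,0,0]}])

```text
time: 11.45
eef_pos: [0.5211, 0.14, 0.2258]
eef_rot: [[0.962, 0.273, 0.001], [0.273, -0.962, -0.0], [0.001, 0.0, -1.0]]
ft_force: [4.2, -1.3, 3.3]
opening: 0.149
gripper_force: 43.7
```

```bash
python3 l.py
```

```text
lid 1.8056 r 0.201 lat 0.0001 F [ 4.2 -1.3  3.3] Ftan -3.38 open 0.149 t 11.45 tilt [ 0.001 -0.    -1.   ]
```

Call:
apply_moves(deltas=[{"xyz": [0,-0.2,0.07],"turn": [0,0,0]},{"xyz": [0,-0.2,0.07],"turn": [0,0,0]}])

```text
time: 11.7
eef_pos: [0.52, 0.1436, 0.2241]
eef_rot: [[0.962, 0.273, 0.001], [0.273, -0.962, -0.0], [0.0, 0.0, -1.0]]
ft_force: [5.3, -2.1, 0.6]
opening: 0.145
gripper_force: 43.7
```

```bash
python3 l.py
```

```text
lid 1.8262 r 0.2007 lat 0.0001 F [ 5.3 -2.1  0.6] Ftan -3.44 open 0.145 t 11.7 tilt [ 0.001 -0.    -1.   ]
```

Call:
apply_moves(deltas=[{"xyz": [0,-0.2,0.08],"turn": [0,0,0]},{"xyz": [0,-0.2,0.08],"turn": [0,0,0]}])

```text
time: 11.95
eef_pos: [0.5189, 0.1475, 0.2225]
eef_rot: [[0.962, 0.273, 0.0], [0.273, -0.962, -0.0], [0.0, 0.0, -1.0]]
ft_force: [4.6, -2.0, 2.8]
opening: 0.145
gripper_force: 43.8
```

```bash
python3 l.py
```

```text
lid 1.8479 r 0.2007 lat 0.0001 F [ 4.6 -2.   2.8] Ftan -3.99 open 0.145 t 11.95 tilt [ 0. -0. -1.]
```

Call:
apply_moves(deltas=[{"xyz": [0,-0.2,0.09],"turn": [0,0,0]},{"xyz": [0,0,0],"turn": [0,0,0]}])

```text
time: 12.2
eef_pos: [0.5183, 0.1496, 0.2216]
eef_rot: [[0.962, 0.273, 0.0], [0.273, -0.962, -0.0], [0.0, 0.0, -1.0]]
ft_force: [4.4, -1.9, 1.4]
opening: 0.145
gripper_force: 43.8
```

```bash
python3 l.py
```

```text
lid 1.8599 r 0.2007 lat 0.0001 F [ 4.4 -1.9  1.4] Ftan -3.31 open 0.145 t 12.2 tilt [ 0. -0. -1.]
```

Call:
apply_moves(deltas=[{"xyz": [0,-0.2,0.09],"turn": [0,0,0]},{"xyz": [0,0,0],"turn": [0,0,0]}])

```text
time: 12.45
eef_pos: [0.5176, 0.152, 0.2209]
eef_rot: [[0.962, 0.273, 0.0], [0.273, -0.962, 0.001], [0.0, -0.001, -1.0]]
ft_force: [3.2, -1.1, 3.3]
opening: 0.15
gripper_force: 43.6
```

```bash
python3 l.py
```

```text
lid 1.8726 r 0.2009 lat 0.0001 F [ 3.2 -1.1  3.3] Ftan -3.06 open 0.15 t 12.45 tilt [ 0.     0.001 -1.   ]
```

Call:
apply_moves(deltas=[{"xyz": [0,-0.2,0.09],"turn": [0,0,0]},{"xyz": [0,0,0],"turn": [0,0,0]}])

```text
time: 12.7
eef_pos: [0.517, 0.1539, 0.22]
eef_rot: [[0.962, 0.274, 0.0], [0.274, -0.962, 0.0], [0.0, -0.0, -1.0]]
ft_force: [4.1, -0.6, 3.3]
opening: 0.143
gripper_force: 43.6
```

```bash
python3 l.py
```

```text
lid 1.8834 r 0.2009 lat 0.0002 F [ 4.1 -0.6  3.3] Ftan -2.85 open 0.143 t 12.7 tilt [ 0.  0. -1.]
```

Call:
apply_moves(deltas=[{"xyz": [0,-0.2,0.09],"turn": [0,0,0]},{"xyz": [0,0,0],"turn": [0,0,0]}])

```text
time: 12.95
eef_pos: [0.5166, 0.1553, 0.2193]
eef_rot: [[0.962, 0.273, 0.001], [0.273, -0.962, -0.0], [0.0, 0.0, -1.0]]
ft_force: [3.8, -0.8, 5.6]
opening: 0.148
gripper_force: 43.8
```

```bash
python3 l.py
```

```text
lid 1.8911 r 0.2009 lat 0.0002 F [ 3.8 -0.8  5.6] Ftan -3.96 open 0.148 t 12.95 tilt [ 0.001 -0.    -1.   ]
```

Call:
apply_moves(deltas=[{"xyz": [0,-0.2,0.09],"turn": [0,0,0]},{"xyz": [0,0,0],"turn": [0,0,0]}])

```text
time: 13.2
eef_pos: [0.5163, 0.1566, 0.2187]
eef_rot: [[0.962, 0.273, 0.001], [0.273, -0.962, -0.001], [0.001, 0.001, -1.0]]
ft_force: [5.6, -3.0, 7.3]
opening: 0.148
gripper_force: 44.0
```

```bash
python3 l.py
```

```text
lid 1.8988 r 0.2009 lat 0.0002 F [ 5.6 -3.   7.3] Ftan -6.98 open 0.148 t 13.2 tilt [ 0.001 -0.001 -1.   ]
```

Contact felt near 1.888 rad. Continuing gently toward about 0.03 rad.

Call:
apply_moves(deltas=[{"xyz": [0,-0.2,0.08],"turn": [0,0,0]},{"xyz": [0,0,0],"turn": [0,0,0]}])

```text
time: 13.45
eef_pos: [0.5159, 0.1579, 0.2181]
eef_rot: [[0.962, 0.272, 0.001], [0.272, -0.962, -0.002], [0.001, 0.002, -1.0]]
ft_force: [4.3, -3.3, 8.5]
opening: 0.143
gripper_force: 44.1
```

```bash
python3 l.py
```

```text
lid 1.9062 r 0.2009 lat 0.0002 F [ 4.3 -3.3  8.5] Ftan -7.58 open 0.143 t 13.45 tilt [ 0.001 -0.002 -1.   ]
```

Call:
apply_moves(deltas=[{"xyz": [0,-0.15,0.06],"turn": [0,0,0]},{"xyz": [0,0,0],"turn": [0,0,0]}])

```text
time: 13.7
eef_pos: [0.5155, 0.1589, 0.2173]
eef_rot: [[0.962, 0.272, 0.001], [0.272, -0.962, -0.002], [0.0, 0.002, -1.0]]
ft_force: [4.7, -6.1, 7.0]
opening: 0.147
gripper_force: 44.3
```

```bash
python3 l.py
```

```text
lid 1.9128 r 0.2006 lat 0.0003 F [ 4.7 -6.1  7. ] Ftan -9.44 open 0.147 t 13.7 tilt [ 0.001 -0.002 -1.   ]
```

Call:
apply_moves(deltas=[{"xyz": [0,-0.05,0.02],"turn": [0,0,0]},{"xyz": [0,0,0],"turn": [0,0,0]},{"xyz": [0,0,0],"turn": [0,0,0]},{"xyz": [0,0,0],"turn": [0,0,0]},{"xyz": [0,0,0],"turn": [0,0,0]},{"xyz": [0,0,0],"turn": [0,0,0]},{"xyz": [0,0,0],"turn": [0,0,0]},{"xyz": [0,0,0],"turn": [0,0,0]}])

```text
time: 14.7
eef_pos: [0.5155, 0.1592, 0.2171]
eef_rot: [[0.962, 0.272, 0.001], [0.272, -0.962, -0.002], [0.001, 0.002, -1.0]]
ft_force: [5.3, -4.6, 7.5]
opening: 0.148
gripper_force: 44.4
```

```bash
python3 l.py
```

```text
lid 1.9144 r 0.2006 lat 0.0002 F [ 5.3 -4.6  7.5] Ftan -8.54 open 0.148 t 14.7 tilt [ 0.001 -0.002 -1.   ]
```

Call:
apply_moves(deltas=[{"xyz": [0,0,0],"turn": [0,0,0]},{"xyz": [0,0,0],"turn": [0,0,0]},{"xyz": [0,0,0],"turn": [0,0,0]},{"xyz": [0,0,0],"turn": [0,0,0]},{"xyz": [0,0,0],"turn": [0,0,0]},{"xyz": [0,0,-2],"turn": [0,0,0]},{"xyz": [0,0,-3],"turn": [0,0,0]},{"xyz": [0,0,-4],"turn": [0,0,0]},{"xyz": [0,0,-4],"turn": [0,0,0]},{"xyz": [0,0,0],"turn": [0,0,0]},{"xyz": [0,0,0],"turn": [0,0,0]}], claw=4.5)

```text
time: 16.08
eef_pos: [0.5143, 0.161, 0.3461]
eef_rot: [[0.962, 0.273, -0.001], [0.273, -0.962, -0.0], [-0.001, 0.0, -1.0]]
ft_force: [-0.2, -0.1, 0.3]
opening: 0.529
gripper_force: 0.0
```

```bash
python3 - <<'E'
from h import *
from plant import env
c=env.camera("scene");print(env.get_obs()["ft_force"])
cv2.imwrite("pics/s5.png",cv2.resize(c["image"][90:280,150:450,::-1],None,fx=2.6,fy=2.6))
E
```

```text
[1.80087593 0.79647745 0.1516849 ]
```

View pics/s5.png

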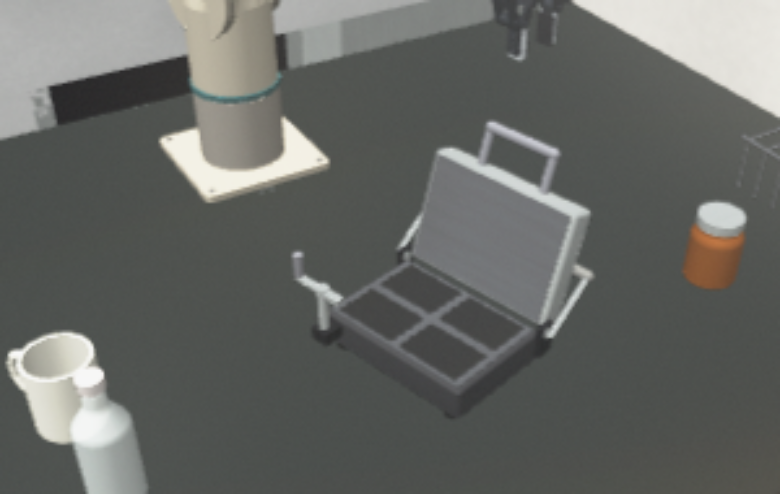

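The lid stands open against its stop (handle at (520,140)), the catch is aside (peg (297,265)), and the gripper is clear above it.

```bash
python3 -c "
from plant import env
print(env.finish_job())"
```

```text
the job is handed in; nothing more can be done
None
```

The job is handed in, with no verdict returned: the catch is turned to its end stop, the lid was held about 0.03 rad into its back stop (estimated from the wrist force and tool pose) and left standing open against it, the gripper is clear, and the mug, soap and jar were not touched.

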